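Push a tip box through a swing-flap transfer hatch and seat it on the hidden stop

ROBOT

A 6-joint arm with a two-finger parallel gripper is mounted at the origin on a cart in front of the work surface, level with it; the furniture and walls round the work are solid. World frame = base frame: x ahead of the robot, y to its left, z up, the work surface at z = 0. Lengths are in mm, angles in rad, forces in N, time in s.
With the tool pointing down it reaches from about 350 to 775 mm from the base axis. Payload 7.3 kg.
Tool frame: the origin (TCP) lies between the finger pads; the fingertips stand 14 mm ahead of it and the grasp point (between the pads) lies 5 mm behind it; y points along the fingers, z is the direction in which the jaws open and shut, and the axes are right-handed (so a half turn about y gives the same grasp; the last joint's range is limited). The gripper opens to 92 mm and grips with 3 to 60 N. Pads are 19 mm wide; open, the fingers measure 130 mm over their backs; the gripper's body (75 mm by 190 mm) begins 47 mm behind the grasp point.
Start: joints at [1.072, 0.342, 1.524, -0, 1.275, -0.146], TCP at [181.387, 492.689, 240.741] pointing down, gripper open.
Joint ranges: [-2.53, 2.53], [-0.77, 2.02], [0.04, 2.7], [-1, 4.14], [0.28, 2.66], [-3.11, 3.11]. Speed limits (rad/s): [2.57, 2.57, 3.14, 3.14, 3.14, 3.14].

INTERFACE

Orientations are given as [roll, pitch, yaw] about the fixed x, y, z axes, in that order (R = Rz(yaw) Ry(pitch) Rx(roll)).
In Python, from plant import bot, vision, order gives the robot as it stands.
- The arm moves only by the tool apply_moves, never from a script. Its argument "rows" is a list of rows, each a list of 3 entries, a list of its own where there are three numbers: the shift along the tool's x, y, z in cm, then the turn about the tool's y in rad, then the finger opening in cm, from 0 to 9.18. A call has 1 to 5 rows; each row is the pose to reach, as a shift and turn from the pose measured when the call began, along the tool's axes at that moment; what a row does not reach only later rows make up. A row lasts 1/8 s, in which the tool goes at most 62.5 mm and 10.7 degrees, less where a joint would pass 70% of its speed; a pose out of reach is approached as far as the arm can. A call with a gripper value outside its range is refused whole. The fingers move at their own pace and stop on an object; the grip force is fixed at half the most. Time passes only in rows, so rows that repeat a pose let the fingers close. It gives the time, the measured TCP pose, the force and the opening at its end, in the units of the state.
- bot.get_obs(): the state, without advancing time (a new reading comes with each control period).
- vision.capture(name): name is "side" or "top" or "wrist"; returns the picture (420x560x3 uint8, red, green, blue); there is no depth.
- vision.camera_info(name): a dict with "mtx" (3x3 intrinsics, pixels), "rvec" (rotation vector, rad) and "tvec" (3), from world to camera coordinates, as OpenCV has them. Camera axes: x right, y down, z forward; pixel columns grow to the right and rows downward; lengths in mm; the calibration is good to about 2 mm. A picture is of the moment at which its call begins: read the wrist's pose just before it. camera_info takes no time and is no camera call; for the wrist camera it gives the pose at the moment of the call.
- order.close_job(): hands the job in, once; it reports no verdict.
The state is a dict: "time": time; "joint_positions": joint angles; "dq": joint speeds; "tau": joint torques, N m; "tool_pos": TCP position; "tcp_rot": TCP orientation; "contact_force": force on the tool from outside, world axes, zero at the start; "moment": the same for the moment, N m; "grip_width": finger opening in mm.
Only numpy, scipy, OpenCV 4.12 (cv2) and the standard library are available. Lean on these libraries where they do the work, as an engineer would, in place of code of your own. Each camera call takes 0.05 s, during which the arm holds its last target.

TASK

Take the push stick and, touching the tip box only with the stick, push the box along its guide rails and through the swing flap into the hatch, until you feel it bear on the springy stop hidden inside; press it home firmly there for a moment (about 10 N), but never force it. Then draw the stick out so that the flap falls shut behind the box, and lay the stick flat on the worktop, clear in front of the gate; leave the beaker and the vial where they stand.

Things in the scene. Friction and masses are not known exactly. Their poses are not given: they have to be found in the camera images.
- hatch: Fixed grey transfer hatch on the worktop, about 125 wide (x), 255 deep (y), 117 high. Origin on the worktop in the middle of the gate opening; its own +y points into the closed, roofed chamber (the push direction), +x across. No sill or floor plate: box and stick slide on the worktop right through.
- gate (a point): The gate opening, 92 wide, 96 high; this point is the hatch's origin, on the worktop. The steel frame's front is 8 in front of it (hatch y = -8) and reaches 117 above the worktop.
- rails (a point): Middle between the two guide rails, on the worktop, 80 in front of the gate. The rails are 12 high, inner faces at hatch x = +-46, from y = -5 to -155; from there flares widen to y = -195.
- chamber (a point): Middle of the chamber, on the worktop, 120 past the gate. The sprung stop in there cannot be seen and its depth differs every time: at the stop the box has its rear face 72 to 92 past the gate (hatch y = +72 to +92). The stop's rubber buffer gives way by a few mm under a firm press, at most 8.
- flap (a joint): Steel flap hung in the gate on a level hinge 96 above the worktop, 88 wide, lower edge 30 above the worktop. 0 rad = shut; grows to 1.5 as it swings inwards (hatch +y) and up; cannot swing outwards. Falls shut by its weight; rides with a slippery edge on whatever stands in the gate (1.3 rad on the box, until its rear is 64 past the gate; 0.7 on the stick).
- home_plunger (a joint): Light sensing pin in the hidden stop (m): 0 = out; pushed in by the box: 0.012 as soon as the box touches the rubber buffer, and no more however hard it is pressed. Its force is under 1 N, less than the friction of the box, which stays where it is left.
- tip_box: Loose closed pipette tip box with a clear lid, 86 wide (x), 120 long (y), 79 high, 0.17 to 0.35 kg. Origin in the centre of its underside. It starts between the guide rails in front of the gate, its y nearly along the hatch's y; the stick pushes its rear face, 59 from the origin towards -y. Moving it, flap included, takes up to about 5 N.
- push_stick: Loose straight grey plastic bar, 24 wide (x), 300 long (y), 45 high (z), 0.28 kg, with dark grip grooves on its sides behind the middle. Origin in the centre of its underside, near its centre of mass; rests on the worktop; +y points to its rubber nose, 150 from the origin. Grasped from above across its 24 mm width.
- stick_nose (a point): Centre of the nose end face of the push stick, 22 above its underside.
- beaker: Bystander: small empty glass beaker, 50 diameter, 62 high, standing alone on the robot's side of the hatch gate (three fixed beakers stand in a row farther left); origin at the centre of its underside.
- vial: Bystander: white screw-cap vial, 27 diameter, 51 high, on the robot's side of the hatch; origin at the centre of its underside.
Not all that is in view belongs to the job. What is shaped like the tip_box but yellow is not meant.

How it is judged (in metres and radians):
On the way, in this order (a step that is already met when the one before it is completed fails the run):
1. the box, pushed by the stick, is in the gate and holds the flap open (value of joint flap above 1 rad and y of tip_box in the frame of hatch above -0.04 m), for 0.1 s.
2. the box is at the hidden stop and pressed home with the stick (more than 6 N) (value of joint home_plunger above 0.011 m and contact force between push_stick and tip_box above 6 N), for 0.3 s.
At the end, for the whole second after the job is handed in: The box stands upright and at rest inside the hatch, within 4 mm of the hidden stop's buffer (plunger in by more than 8 mm); the flap hangs shut (under 0.05 rad); the push stick lies flat, at rest, on the worktop with its nose at least 10 mm in front of the gate plane (value of joint home_plunger above 0.008 m and value of joint flap below 0.05 rad and y of tip_box in the frame of hatch above 0.125 m and angle between each of tip_box, push_stick's own z axis and vertical below 0.1 rad and linear speed of each of tip_box, push_stick below 0.01 m/s and y of stick_nose in the frame of hatch below -0.01 m and height (world z) of push_stick below 0.008 m); the robot touches nothing.
It fails at once if the stick pushes the box with more than 22 N (contact force between push_stick and tip_box above 22 N).
It fails at once if the hand or arm touches the tip box (contact force between any of the fingers, the arm and tip_box above 1 N).
It fails at once if the beaker or vial is shifted by more than 20 mm (distance of any of beaker, vial from where it was at the start of the episode above 0.02 m).
It also fails if it takes over 58 s, if anything falls off the work surface, if the arm or the gripper's body presses on something with over 40 N, if the wrist force passes 120 N, or if a joint passes its speed limit or range.

## Working session

There is one attempt and no reset: what is moved stays moved. The work goes in short steps, Python scripts to look and compute and a tool call to move; the robot and the scene stay as the last step left them, time stands still between calls to the robot, and variables do not carry over. Pictures are saved under pics/ and viewed, and the job is handed in when it is done.

Besides the shell and the picture viewer there is one more tool, called as a command line: name --argument value ..., lists and objects as JSON in quotes. apply_moves: Moves the arm, as the interface text tells. Its arguments: {"type":"object","properties":{"rows":{"type":"array","items":{"type":"array"}}},"required":["rows"]}

```bash
mkdir -p pics; ls; python3 - <<'E'
from plant import bot, vision, order
import cv2
o=bot.get_obs(); print(o)
for n in ["side","top","wrist"]:
    i=vision.camera_info(n); print(n,i)
    im=vision.capture(n); cv2.imwrite(f"pics/{n}0.png",im[:,:,::-1])
E
```

```text
pics
{'time': 0.0, 'joint_positions': array([ 1.07200089e+00,  3.42719749e-01,  1.52501653e+00,  3.28930820e-05,
        1.27540959e+00, -1.45952972e-01]), 'dq': array([ 0.00070094,  0.00091608,  0.0004487 , -0.00167564,  0.00056951,
        0.00074229]), 'tau': array([ 1.43745830e-03, -4.31231368e+01, -2.44228417e+01,  7.18742958e-02,
        5.57643129e-02, -1.11974286e-04]), 'tool_pos': array([181.18175874, 492.33225353, 240.0466669 ]), 'tcp_rot': array([-1.57232846e+00,  2.57012066e-04, -3.52852261e-01]), 'contact_force': array([ 0.08513237, -0.74607759, -0.08783127]), 'moment': array([0.02313406, 0.02817833, 0.02468171]), 'grip_width': 91.61441213774232}
side {'mtx': array([[500.93714416,   0.        , 273.84236395],
       [  0.        , 500.93714416, 201.12141715],
       [  0.        ,   0.        ,   1.        ]]), 'rvec': array([ 1.62959924, -1.42171184,  0.85742535]), 'tvec': array([-216.47629412,  304.8922015 ,  904.60698872])}
top {'mtx': array([[449.41516028,   0.        , 278.52395539],
       [  0.        , 449.41516028, 213.05731408],
       [  0.        ,   0.        ,   1.        ]]), 'rvec': array([ 2.1228459 , -2.12763231,  0.14873056]), 'tvec': array([-129.41979946,  512.29451414, 1175.14167942])}
wrist {'mtx': array([[325.09607247,   0.        , 279.32667005],
       [  0.        , 325.09607247, 212.69923446],
       [  0.        ,   0.        ,   1.        ]]), 'rvec': array([-2.38133009, -1.66025146, -0.23228627]), 'tvec': array([-523.31872658,  -34.34090118,  390.29700661])}
```

View pics/side0.png

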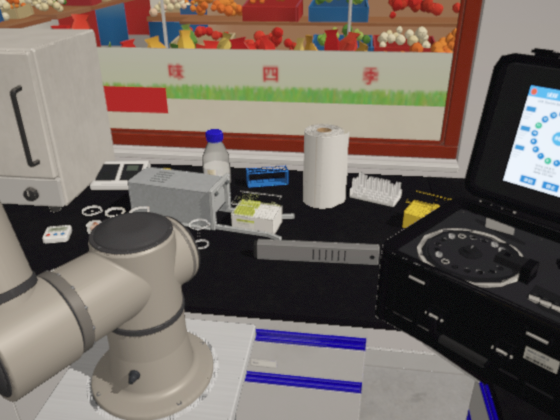

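View pics/top0.png

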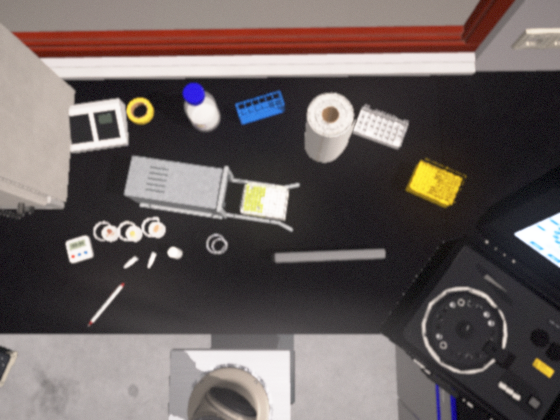

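View pics/wrist0.png

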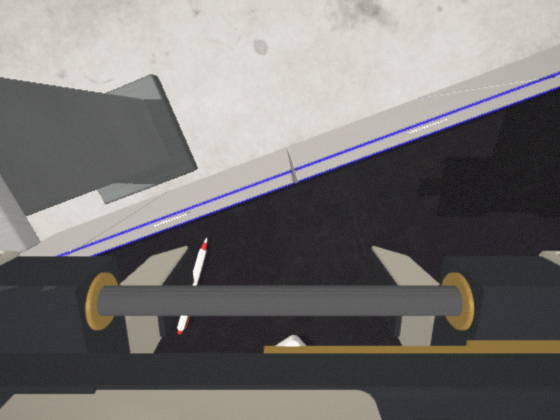

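The side view shows the hatch at (180,195), the tip box at (257,213) and the stick at (257–378,252), with grooves right of the middle, so the nose points left. In the top view the hatch is at (125–230,160–215), the box at (265,200), the stick at (275–385,255), the beaker at (217,244) and the vial at (175,253). I'll zoom in next.

```bash
cat > h.py <<'E'
import cv2, numpy as np
from plant import bot, vision, order
def P(n):
    i=vision.camera_info(n); R,_=cv2.Rodrigues(np.array(i["rvec"])); return np.array(i["mtx"]),R,np.array(i["tvec"]).ravel()
def ray(n,uv,z):
    K,R,t=P(n); uv=np.atleast_2d(np.array(uv,float)); d=(np.linalg.inv(K)@np.c_[uv,np.ones(len(uv))].T).T@R; c=-R.T@t
    s=(z-c[2])/d[:,2]; return c+d*s[:,None]
def proj(n,p):
    K,R,t=P(n); q=(K@(R@np.atleast_2d(p).T+t[:,None])).T; return q[:,:2]/q[:,2:]
E
python3 - <<'E'
import cv2
im=cv2.imread('pics/top0.png'); cv2.imwrite('pics/t0a.png',cv2.resize(im[140:270,115:315],None,fx=4,fy=4,interpolation=cv2.INTER_CUBIC))
cv2.imwrite('pics/t0b.png',cv2.resize(im[170:290,205:400],None,fx=4,fy=4,interpolation=cv2.INTER_CUBIC))
im=cv2.imread('pics/side0.png'); cv2.imwrite('pics/s0a.png',cv2.resize(im[150:280,120:320],None,fx=4,fy=4,interpolation=cv2.INTER_CUBIC))
E
```

```text
(no output)
```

View pics/t0a.png

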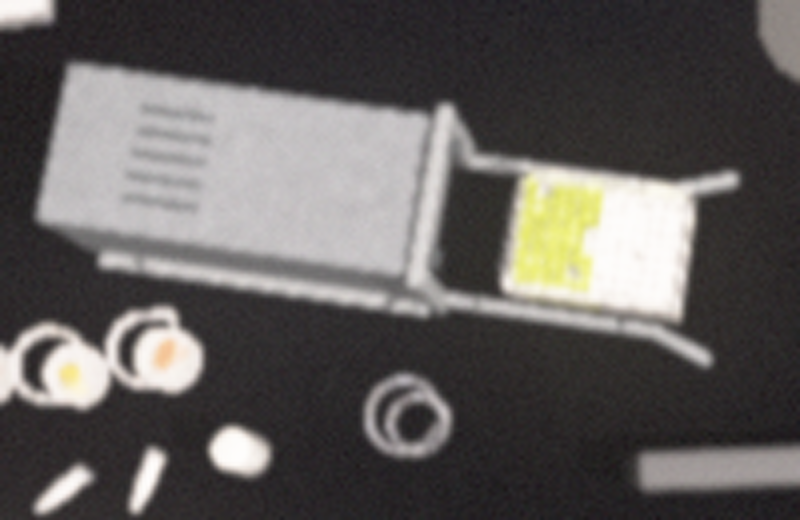

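View pics/t0b.png

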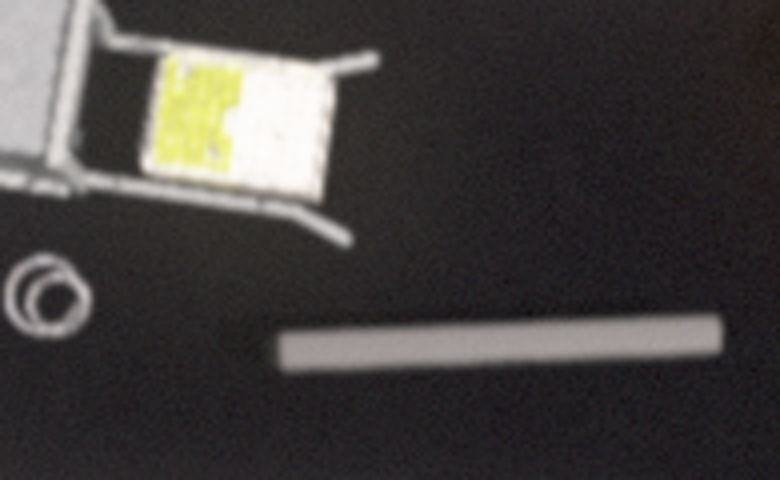

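View pics/s0a.png

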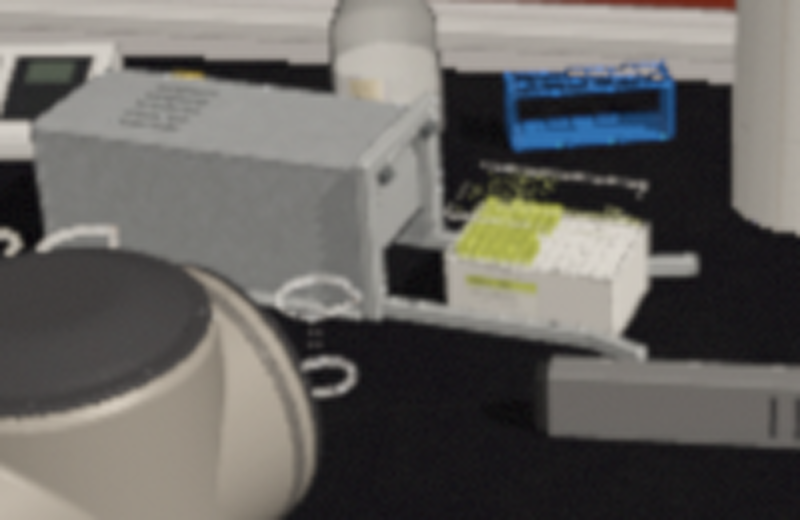

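```bash
python3 - <<'E'
from h import *
im=cv2.imread('pics/top0.png')
K,R,t=P('top'); print('cam',-R.T@t)
g=cv2.cvtColor(im,cv2.COLOR_BGR2GRAY).astype(float)
# stick
m=(g[235:275,262:395]>75).astype(np.uint8)
n,l,s,c=cv2.connectedComponentsWithStats(m); k=1+np.argmax(s[1:,4]); print(s[k])
ys,xs=np.nonzero(l==k); 
r=cv2.minAreaRect(np.c_[xs+262,ys+235].astype(np.float32)); print(r)
w=ray('top',cv2.boxPoints(r),45); print('stick corners',w.round(1)); print('centre',ray('top',[r[0]],45))
# rails
def line(u0,v0,u1,v1,half=3):
    pts=[]
    for u in range(int(u0),int(u1)+1):
        v=v0+(v1-v0)*(u-u0)/(u1-u0); rr=np.arange(int(round(v))-half,int(round(v))+half+1)
        ww=np.clip(g[rr,u]-60,0,None); pts.append((u,(ww*rr).sum()/ww.sum()))
    return np.array(pts)
near=line(115+465/4,140+301/4,115+640/4,140+327/4)
far=line(115+478/4,140+162/4,115+515/4,140+167/4)
for nm,p in(('near',near),('far',far)):
    q=ray('top',p,12)[:,:2]; f=np.polyfit(q[:,1],q[:,0],1); print(nm,q[0],q[-1],f,np.std(q[:,0]-np.polyval(f,q[:,1])))
for nm,u,z in [('far flare end',(737,180),12),('near flare end',(710,360),12),('far flare start',(690,188),12),('near flare start',(650,328),12),('frame top far front',(460,108),117),('frame top near front',(428,283),117),
  ('frame top far back',(438,103),117),('roof back far',(70,63),110),('roof back near',(37,220),110),('box near rear top',(683,320),79),('box far rear top',(696,190),79),('box near front top',(503,290),79),('box far front top',(520,168),79),('vial',(238,440),51),('vialbase',(245,460),0),('beaker rim',(400,415),62),('beaker base',(418,422),0)]:
    print(nm,ray('top',[(u[0]/4+115,u[1]/4+140)],z)[0].round(1))
for nm,u,z in [('nose bottom near',(548,434),0),('nose top near',(550,360),45),('box rear near bottom',(612,335),0),('box rear far top',(648,230),79),('flare near end',(645,355),12)]:
    print('side',nm,ray('side',[(u[0]/4+120,u[1]/4+150)],z)[0].round(1))
E
```

```text
cam [ 314.17619222 -159.16700738 1239.39997758]
[  12   14  112   14 1173]
((329.496826171875, 255.42115783691406), (10.583863258361816, 111.26861572265625), 87.73949432373047)
stick corners [[ 405.6 -117.8   45. ]
 [ 416.5 -412.1   45. ]
 [ 388.6 -412.1   45. ]
 [ 377.6 -119.    45. ]]
centre [[ 397.06486845 -265.55919192   45.        ]]
near [511.55416687   1.96701546] [ 493.28400942 -120.1571804 ] [1.46432689e-01 5.11597551e+02] 0.4955374987731817
far [611.93252968  -4.78330979] [607.63833014 -30.18027189] [1.48937865e-01 6.12483590e+02] 0.18959970075272806
far flare end [ 595.9 -187.9   12. ]
near flare end [ 469.3 -168.3   12. ]
far flare start [ 590.4 -155.    12. ]
near flare start [ 491.7 -127.1   12. ]
frame top far front [620.4  -7.1 117. ]
frame top near front [505.9  11.3 117. ]
frame top far back [623.9   7.2 117. ]
roof back far [654.5 250.9 110. ]
roof back near [549.5 266.9 110. ]
box near rear top [ 487.2 -150.4   79. ]
box far rear top [ 573.9 -159.2   79. ]
box near front top [507.5 -32.4  79. ]
box far front top [589.5 -42.6  79. ]
vial [411.8 146.   51. ]
vialbase [402.2 153.7   0. ]
beaker rim [427.2  36.4  62. ]
beaker base [428.2  34.1   0. ]
side nose bottom near [ 379. -123.    0.]
side nose top near [ 391.8 -123.2   45. ]
side box rear near bottom [ 500. -145.    0.]
side box rear far top [ 502.2 -168.9   79. ]
side flare near end [ 458.3 -172.4   12. ]
```

```bash
cat >> h.py <<'E'
from scipy.spatial.transform import Rotation as Ro
def shift(p,yaw=None):
    o=bot.get_obs(); R=Ro.from_euler('xyz',o['tcp_rot']).as_matrix()
    d=R.T@(np.array(p)-o['tool_pos'])/10
    tr=0 if yaw is None else -(yaw-o['tcp_rot'][2])
    print('shift cm',d.round(2),'turn',round(tr,3),'len',np.linalg.norm(d).round(1)); return d,tr
A=np.array([.1455,.9893]); X=np.array([.9893,-.1455]); G=np.array([563.8,12.])
def hat(p): d=np.array(p)[:2]-G; return np.array([d@X,d@A])
def wor(h): return G+h[0]*X+h[1]*A
E
python3 - <<'E'
from h import *
shift([400,200,240],-1.534)
E
```

```text
shift cm [ 30.63   0.04 -19.88] turn 1.181 len 36.5
```

apply_moves --rows '[[[5.1,0,-3.3],0.15,6],[[10.2,0,-6.6],0.3,6],[[15.3,0,-9.9],0.45,6],[[20.4,0,-13.2],0.6,6],[[25.5,0,-16.5],0.75,6]]'

```text
time: 0.78
tool_pos: [364.3, 247.8, 240.4]
tcp_rot: [-1.572, -0.001, -1.108]
contact_force: [0.1, 1.0, -0.4]
grip_width: 60.3
```

```bash
python3 - <<'E'
from h import *
shift([430,-100,200],-1.534)
E
```

```text
shift cm [34.05  4.06 -9.66] turn 0.426 len 35.6
```

apply_moves --rows '[[[5.7,0,-1.6],0.1,6],[[11.4,0,-3.2],0.2,6],[[17.1,0,-4.8],0.3,6],[[22.8,0,-6.4],0.4,6],[[28.5,0,-8.0],0.426,6]]'

```text
time: 1.4
tool_pos: [420.1, -44.8, 240.6]
tcp_rot: [-1.571, -0.001, -1.535]
contact_force: [0.9, 0.8, -0.9]
grip_width: 59.9
```

```bash
python3 - <<'E'
from h import *
# grasp 55 behind stick centre
a=np.array([-.037,.999]); c=np.array([397.1,-265.5]); g=c-55*a; print(g)
shift([*g,130],-1.534)
E
```

```text
[ 399.135 -320.445]
shift cm [27.46 11.08 -3.07] turn -0.001 len 29.8
```

apply_moves --rows '[[[5.5,1,-0.6],0,6],[[11,2,-1.2],0,6],[[16.5,4,-1.8],0,6],[[22,7,-2.4],0,6],[[27.5,10,-3.1],0,6]]'

```text
time: 2.02
tool_pos: [398.5, -321.9, 140.4]
tcp_rot: [-1.57, -0.001, -1.536]
contact_force: [0.8, 0.5, 0.4]
grip_width: 60.0
```

```bash
python3 - <<'E'
from h import *
print(bot.get_obs()['tool_pos'])
im=vision.capture('wrist'); cv2.imwrite('pics/w1.png',im[:,:,::-1])
im=vision.capture('top'); cv2.imwrite('pics/t1.png',im[:,:,::-1])
shift([399.1,-320.4,25])
print(proj('wrist',[[399.1,-320.4,45],[391.5,-118,45],[402.6,-415.4,45]]))
E
```

```text
[ 398.53922023 -321.85533696  140.43930048]
shift cm [-0.29 11.28  0.26] turn 0 len 11.3
[[ 283.17259553  215.79382588]
 [ 281.84567229 -113.78344632]
 [ 283.52980829  324.37638989]]
```

View pics/w1.png

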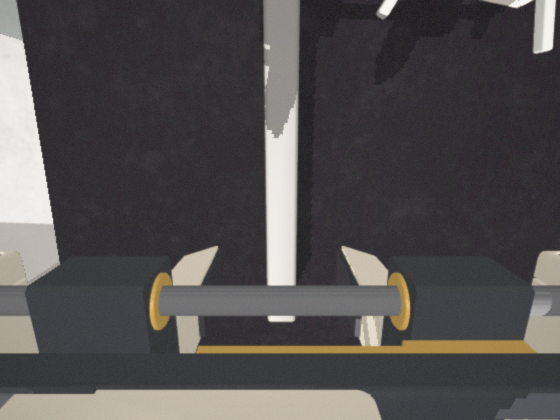

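View pics/t1.png

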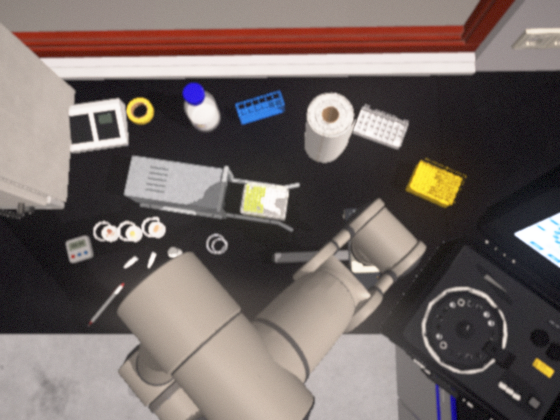

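The wrist picture shows the stick centred between the fingers at column 282, with its rear end at row 322. The prediction was 283 and 324, so I'll descend.

apply_moves --rows '[[[-0.1,4,0.1],0,6],[[-0.1,8,0.1],0,6],[[-0.1,10.5,0.1],0,6],[[-0.1,11.5,0.1],0,6],[[-0.1,11.5,0.1],0,6]]'

```text
time: 2.75
tool_pos: [397.6, -322.1, 22.9]
tcp_rot: [-1.575, 0.002, -1.54]
contact_force: [-0.6, -0.6, 0.2]
grip_width: 60.1
```

apply_moves --rows '[[[0,0,0],0,1],[[0,0,0],0,1],[[0,0,0],0,1],[[0,0,0],0,1],[[0,0,0],0,1]]'

```text
time: 3.38
tool_pos: [398.0, -322.3, 23.2]
tcp_rot: [-1.574, 0.001, -1.54]
contact_force: [1.5, -0.6, 3.5]
grip_width: 23.9
```

```bash
python3 - <<'E'
from h import *
o=bot.get_obs();print(o['tool_pos'],o['contact_force'],o['grip_width'])
E
```

```text
[ 398.02583562 -322.3367363    23.2285478 ] [ 1.51906986 -0.60583452  3.5386813 ] 23.946397678709864
```

```bash
python3 - <<'E'
from h import *
shift([*wor((0,-415)),63],-1.717)
E
```

```text
shift cm [ 7.94 -4.02 10.29] turn 0.177 len 13.6
```

apply_moves --rows '[[[0,-4,0],0,1],[[2,-4,2.5],0.05,1],[[4,-4,5],0.1,1],[[6,-4,7.5],0.15,1],[[7.9,-4,10.3],0.177,1]]'

```text
time: 4.0
tool_pos: [503.6, -398.5, 62.0]
tcp_rot: [-1.576, 0.002, -1.718]
contact_force: [-0.5, -0.2, -3.1]
grip_width: 23.7
```

apply_moves --rows '[[[0,0,0],0,1],[[0,0,0],0,1]]'

```text
time: 4.25
tool_pos: [502.5, -397.6, 60.9]
tcp_rot: [-1.578, 0.003, -1.718]
contact_force: [-0.5, 0.1, -2.6]
grip_width: 23.9
```

```bash
python3 - <<'E'
from h import *
o=bot.get_obs();print(o['tool_pos'],o['tcp_rot'],hat(o['tool_pos']),o['grip_width'])
for n in ('side','top','wrist'):
    im=vision.capture(n)[:,:,::-1]
    if n=='side': im=cv2.resize(im[150:300,150:400],None,fx=3,fy=3,interpolation=2)
    if n=='top': im=cv2.resize(im[150:300,200:420],None,fx=3,fy=3,interpolation=2)
    cv2.imwrite(f'pics/{n}2.png',im)
yaw=o['tcp_rot'][2]; ax=-np.array([np.cos(yaw),np.sin(yaw)])
n=o['tool_pos'][:2]+206.8*ax; print('pred nose',n,hat(n),proj('top',[*n,o['tool_pos'][2]+22]))
E
```

```text
[ 502.53435938 -397.60121012   60.856503  ] [-1.57831567  0.00335235 -1.71778254] [  -1.0131222  -414.13262788] 23.87761229884512
pred nose [ 532.82177221 -193.03114236] [  -0.81472954 -207.34464128] [[302.00409176 202.46389262]]
```

View pics/side2.png

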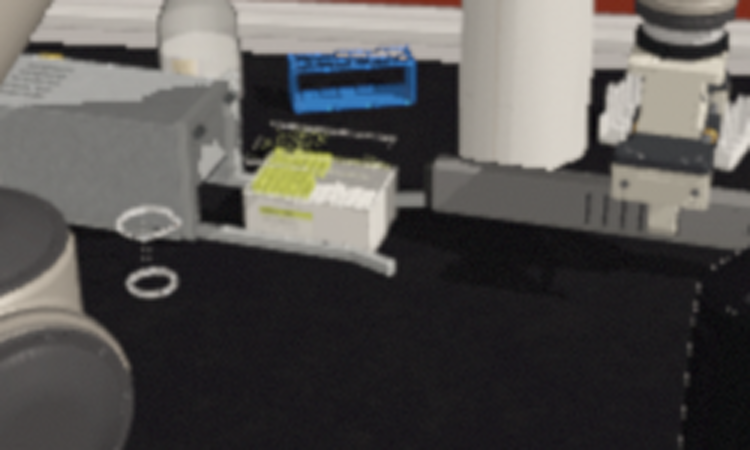

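View pics/top2.png

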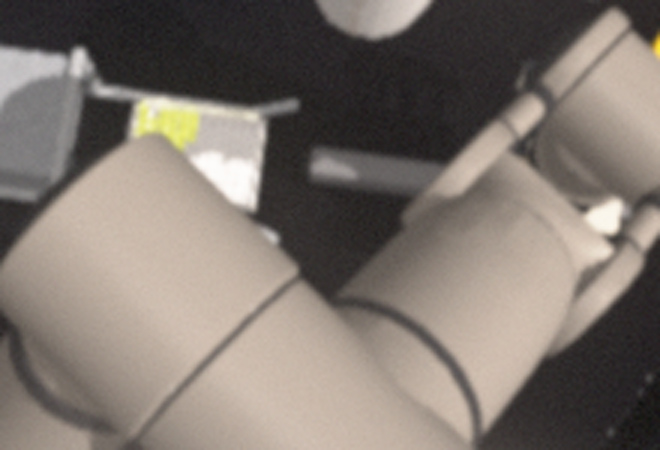

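View pics/wrist2.png

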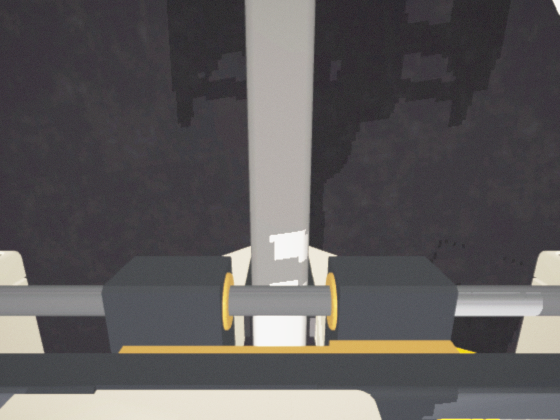

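```bash
python3 - <<'E'
from h import *
im=cv2.cvtColor(vision.capture('top'),cv2.COLOR_RGB2GRAY).astype(float)
o=bot.get_obs(); p=[];
for u in range(305,336,3):
    v0=204.5+(u-304)*.13; rr=np.arange(int(v0)-9,int(v0)+10); c=im[rr,u]; gr=np.gradient(c); 
    h=len(rr)//2; w1=np.clip(gr[:h],0,None); w2=np.clip(-gr[h:],0,None)
    w1[w1<w1.max()*.4]=0; w2[w2<w2.max()*.4]=0
    a=(w1*rr[:h]).sum()/w1.sum(); b=(w2*rr[h:]).sum()/w2.sum(); p.append((u,(a+b)/2)); print(u,round(a,1),round(b,1),end='; ')
q=ray('top',p,82.5); print(); print([hat(x).round(1).tolist() for x in q])
# vertical: nose/underside in side
print(proj('side',[[*wor((-12,-212)),z] for z in (37.5,82.5)]))
E
```

```text
305 199.9 208.4; 308 200.1 208.9; 311 201.0 209.3; 314 200.9 209.7; 317 200.9 209.9; 320 200.5 211.3; 323 200.7 211.5; 326 201.1 211.9; 329 201.6 212.4; 332 201.7 212.7; 335 202.5 213.3; 
[[-4.2, -215.7], [-4.0, -223.6], [-4.5, -231.6], [-3.8, -239.4], [-2.9, -247.1], [-3.3, -255.1], [-2.6, -262.9], [-2.6, -270.7], [-2.8, -278.6], [-2.2, -286.4], [-3.0, -294.4]]
[[293.13966424 218.68413748]
 [293.27808895 203.5365862 ]]
```

The nose shows at side (293,203)–(294,218), which matches the predicted height, so the stick isn't drooping. Its hatch position is about (-4,-212). I'll correct sideways and lower it.

apply_moves --rows '[[[0,1.5,0.3],0.012,1],[[0,3,0.3],0.012,1],[[0,3.6,0.3],0.012,1],[[0,3.6,0.3],0.012,1]]'

```text
time: 4.95
tool_pos: [505.4, -398.0, 25.0]
tcp_rot: [-1.578, 0.003, -1.73]
contact_force: [-0.5, -0.1, -3.4]
grip_width: 23.9
```

```bash
python3 - <<'E'
from h import *
o=bot.get_obs();print(o['tool_pos'],o['tcp_rot'],hat(o['tool_pos']),o['contact_force'])
E
```

```text
[ 505.39466807 -398.03439443   25.03424286] [-1.57772331  0.00314836 -1.73027261] [   1.87960951 -414.14500221] [-0.48419418 -0.06961397 -3.36599938]
```

apply_moves --rows '[[[-1,0,-0.01],0,1],[[-2,0,-0.03],0,1],[[-3,0,-0.04],0,1],[[-3.3,0,-0.04],0,1],[[-3.6,0,-0.05],0,1]]'

```text
time: 5.58
tool_pos: [510.8, -362.3, 25.4]
tcp_rot: [-1.577, 0.003, -1.73]
contact_force: [-0.0, -0.2, -3.0]
grip_width: 23.8
```

apply_moves --rows '[[[-0.4,0,0],0,1],[[-0.8,0,-0.01],0,1],[[-1.2,0,-0.02],0,1],[[-1.6,0,-0.02],0,1],[[-2,0,-0.03],0,1]]'

```text
time: 6.2
tool_pos: [513.7, -342.2, 25.4]
tcp_rot: [-1.577, 0.003, -1.73]
contact_force: [-0.5, -1.7, -3.6]
grip_width: 24.1
```

apply_moves --rows '[[[-0.5,0,0],0,1],[[-1,0,-0.01],0,1],[[-1.5,0,-0.02],0,1],[[-2,0,-0.02],0,1],[[-2.5,0,-0.03],0,1]]'

```text
time: 6.82
tool_pos: [517.5, -317.1, 25.5]
tcp_rot: [-1.577, 0.003, -1.73]
contact_force: [0.0, -0.7, -2.7]
grip_width: 23.8
```

```bash
python3 - <<'E'
from h import *
o=bot.get_obs();print(o['tool_pos'],o['tcp_rot'],hat(o['tool_pos']),o['contact_force'])
im=vision.capture('side')[:,:,::-1]
cv2.imwrite(f'pics/s3.png',cv2.resize(im[150:300,150:400],None,fx=3,fy=3,interpolation=2))
im=vision.capture('top')[:,:,::-1]
cv2.imwrite(f'pics/t3.png',cv2.resize(im[150:300,200:420],None,fx=3,fy=3,interpolation=2))
E
```

```text
[ 517.45548429 -317.12993548   25.49014599] [-1.57734755  0.00271431 -1.72988388] [   2.03977622 -332.3513722 ] [ 0.03085834 -0.66903189 -2.73868629]
```

View pics/s3.png

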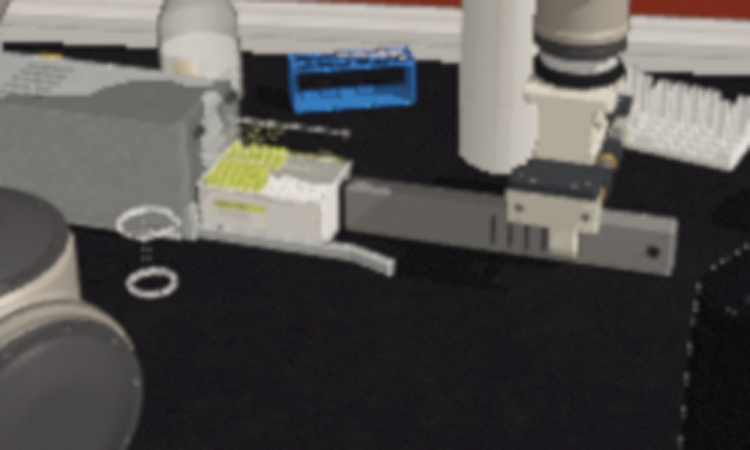

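View pics/t3.png

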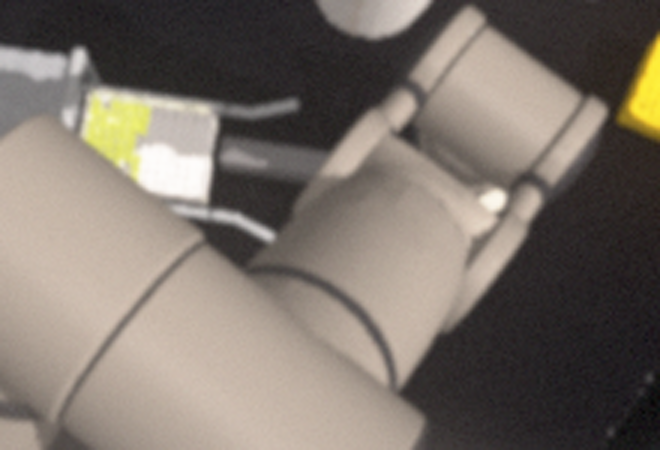

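The side view shows the box pushed by the nose at (345,205) in the crop, its front just at the gate (200,220). The nose is centred on the rear face in the top view. I'll keep pushing.

apply_moves --rows '[[[-0.6,0,-0.01],0,1],[[-1.2,0,-0.02],0,1],[[-1.8,0,-0.02],0,1],[[-2.4,0,-0.03],0,1],[[-3.0,0,-0.04],0,1]]'

```text
time: 7.55
tool_pos: [521.9, -286.8, 25.6]
tcp_rot: [-1.578, 0.003, -1.729]
contact_force: [-0.0, -2.3, -2.7]
grip_width: 24.0
```

apply_moves --rows '[[[-0.6,0,-0.01],0,1],[[-1.2,0,-0.02],0,1],[[-1.8,0,-0.02],0,1],[[-2.4,0,-0.03],0,1],[[-3.0,0,-0.04],0,1]]'

```text
time: 8.18
tool_pos: [526.3, -256.6, 25.7]
tcp_rot: [-1.578, 0.003, -1.729]
contact_force: [-0.9, -1.8, -2.9]
grip_width: 24.3
```

apply_moves --rows '[[[-0.6,0,-0.01],0,1],[[-1.2,0,-0.02],0,1],[[-1.8,0,-0.02],0,1],[[-2.4,0,-0.03],0,1],[[-3.0,0,-0.04],0,1]]'

```text
time: 8.8
tool_pos: [530.6, -226.5, 25.8]
tcp_rot: [-1.578, 0.003, -1.729]
contact_force: [0.1, -1.4, -2.9]
grip_width: 24.0
```

```bash
python3 - <<'E'
from h import *
o=bot.get_obs();print(o['tool_pos'],o['tcp_rot'],hat(o['tool_pos']),o['contact_force'])
im=vision.capture('side')[:,:,::-1]
cv2.imwrite(f'pics/s4.png',cv2.resize(im[150:300,150:400],None,fx=3,fy=3,interpolation=2))
E
```

```text
[ 530.64364039 -226.49379328   25.75253693] [-1.57770055  0.00317023 -1.72949475] [   1.89926036 -240.76616001] [ 0.05832118 -1.44391556 -2.87445622]
```

View pics/s4.png

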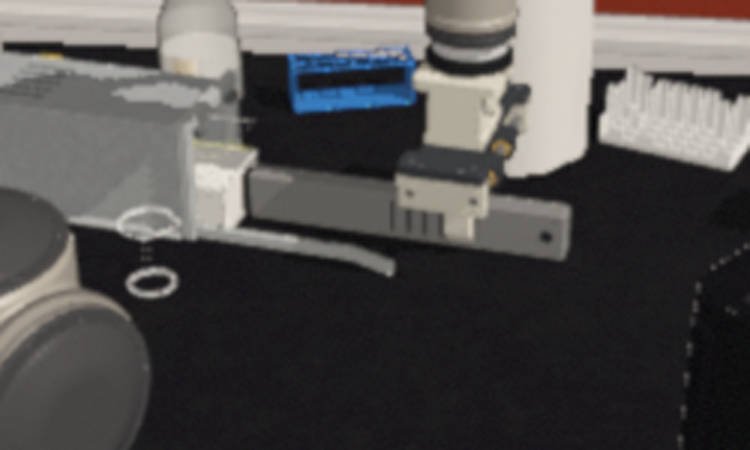

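The side view shows the box about two-thirds through the gate, with its rear at (245,200) in the crop. The rear is at about hatch y -39.

apply_moves --rows '[[[-0.6,0,-0.01],0,1],[[-1.2,0,-0.02],0,1],[[-1.8,0,-0.02],0,1],[[-2.4,0,-0.03],0,1],[[-3.0,0,-0.04],0,1]]'

```text
time: 9.48
tool_pos: [535.1, -195.6, 25.9]
tcp_rot: [-1.578, 0.004, -1.729]
contact_force: [0.4, -0.9, -2.9]
grip_width: 23.8
```

apply_moves --rows '[[[-0.6,0,-0.01],0,1],[[-1.2,0,-0.02],0,1],[[-1.8,0,-0.02],0,1],[[-2.4,0,-0.03],0,1],[[-3.0,0,-0.04],0,1]]'

```text
time: 10.1
tool_pos: [539.4, -165.5, 25.9]
tcp_rot: [-1.578, 0.004, -1.729]
contact_force: [-0.8, -1.5, -2.3]
grip_width: 23.8
```

apply_moves --rows '[[[-0.6,0,-0.01],0,1],[[-1.2,0,-0.02],0,1],[[-1.8,0,-0.02],0,1],[[-2.2,0,-0.03],0,1],[[-2.6,0,-0.03],0,1]]'

```text
time: 10.72
tool_pos: [543.2, -139.6, 26.0]
tcp_rot: [-1.578, 0.004, -1.729]
contact_force: [-0.5, -0.2, -3.3]
grip_width: 23.8
```

```bash
python3 - <<'E'
from h import *
o=bot.get_obs();print(o['tool_pos'],o['tcp_rot'],hat(o['tool_pos']),o['contact_force'])
im=vision.capture('side')[:,:,::-1]
cv2.imwrite(f'pics/s5.png',cv2.resize(im[150:300,150:400],None,fx=3,fy=3,interpolation=2))
im=vision.capture('top')[:,:,::-1]
cv2.imwrite(f'pics/t5.png',im)
E
```

```text
[ 543.24959124 -139.58161187   26.03803034] [-1.57810368  0.00361505 -1.72908565] [   1.72460514 -152.9497731 ] [-0.45901089 -0.20590115 -3.26159171]
```

View pics/s5.png

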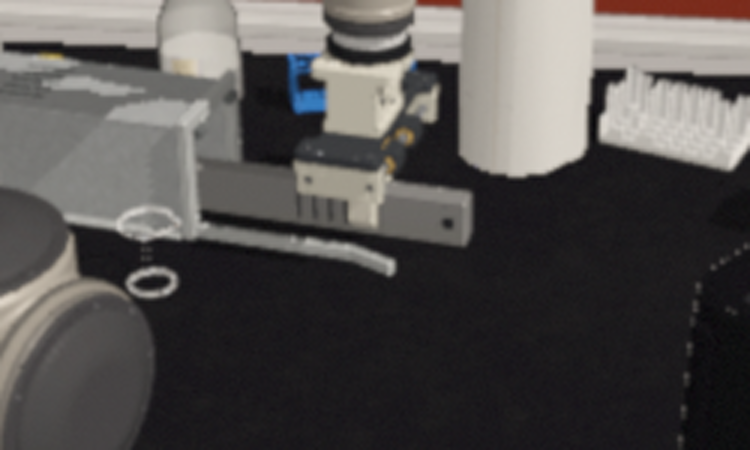

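View pics/t5.png

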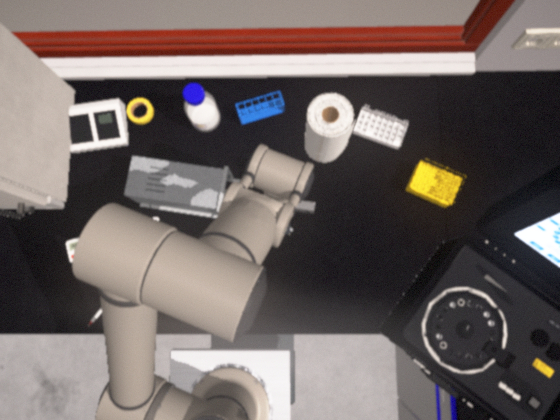

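The box is inside the hatch, its rear at about +49, and no arm part is near the bystanders. I'll feel for the stop slowly.

apply_moves --rows '[[[-0.3,0,0],0,1],[[-0.6,0,-0.01],0,1],[[-0.9,0,-0.01],0,1],[[-1.2,0,-0.02],0,1],[[-1.5,0,-0.02],0,1]]'

```text
time: 11.45
tool_pos: [545.4, -124.2, 26.1]
tcp_rot: [-1.578, 0.004, -1.729]
contact_force: [-0.5, -2.9, -3.3]
grip_width: 23.7
```

apply_moves --rows '[[[-0.15,0,0],0,1],[[-0.3,0,0],0,1],[[-0.45,0,-0.01],0,1]]'

```text
time: 11.82
tool_pos: [546.1, -119.8, 26.1]
tcp_rot: [-1.578, 0.004, -1.729]
contact_force: [-1.7, -3.9, -4.5]
grip_width: 23.8
```

apply_moves --rows '[[[-0.15,0,0],0,1],[[-0.3,0,0],0,1]]'

```text
time: 12.08
tool_pos: [546.7, -118.2, 26.4]
tcp_rot: [-1.577, 0.002, -1.729]
contact_force: [-3.1, -9.6, -3.0]
grip_width: 24.2
```

apply_moves --rows '[[[-0.15,0,0],0,1],[[-0.3,0,0],0,1]]'

```text
time: 12.32
tool_pos: [547.3, -117.3, 26.8]
tcp_rot: [-1.576, -0.001, -1.728]
contact_force: [-3.7, -14.2, -2.0]
grip_width: 24.0
```

apply_moves --rows '[[[-0.15,0,0],0,1],[[-0.15,0,0],0,1],[[-0.15,0,0],0,1],[[-0.15,0,0],0,1]]'

```text
time: 12.82
tool_pos: [547.5, -117.7, 27.1]
tcp_rot: [-1.576, -0.003, -1.728]
contact_force: [-3.2, -10.7, -2.4]
grip_width: 23.7
```

```bash
python3 - <<'E'
from h import *
o=bot.get_obs();print(o['tool_pos'],o['tcp_rot'],hat(o['tool_pos']),o['contact_force'])
im=vision.capture('side')[:,:,::-1]
cv2.imwrite(f'pics/s6.png',cv2.resize(im[150:300,150:400],None,fx=3,fy=3,interpolation=2))
im=vision.capture('wrist')[:,:,::-1]
cv2.imwrite(f'pics/w6.png',im)
E
```

```text
[ 547.48048216 -117.65900158   27.07071144] [-1.57563831 -0.00331346 -1.72774643] [   2.72048573 -130.6461401 ] [ -3.16082087 -10.68531253  -2.35159129]
```

View pics/s6.png

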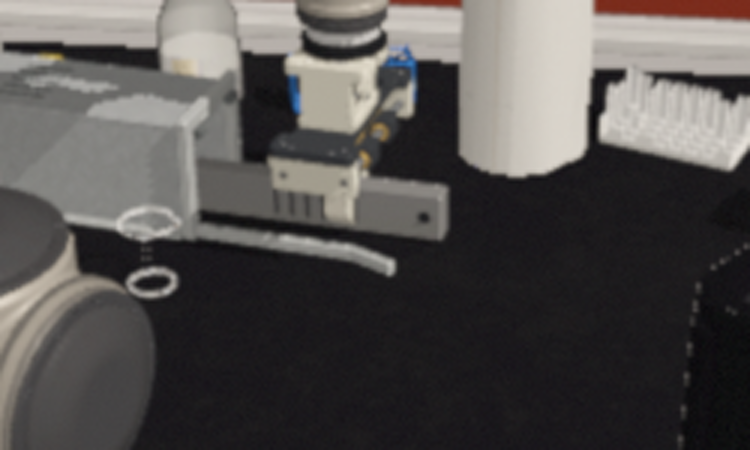

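View pics/w6.png

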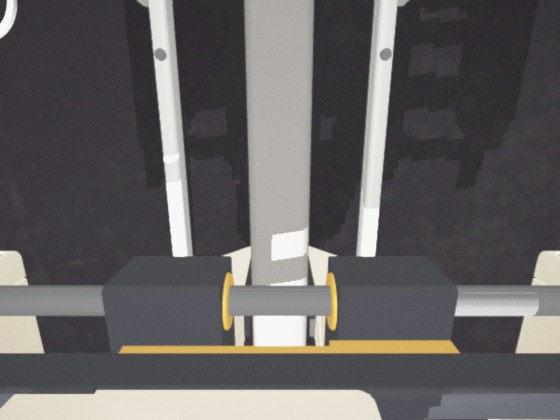

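```bash
python3 - <<'E'
from h import *
# stick rear right-side edges in side crop: near rear corner top(427?),bottom
im=cv2.imread('pics/s6.png'); cv2.imwrite('pics/s6z.png',cv2.resize(im[150:260,330:480],None,fx=5,fy=5,interpolation=2))
im=cv2.imread('pics/s5.png'); cv2.imwrite('pics/s5z.png',cv2.resize(im[160:270,350:500],None,fx=5,fy=5,interpolation=2))
E
```

```text
(no output)
```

View pics/s6z.png

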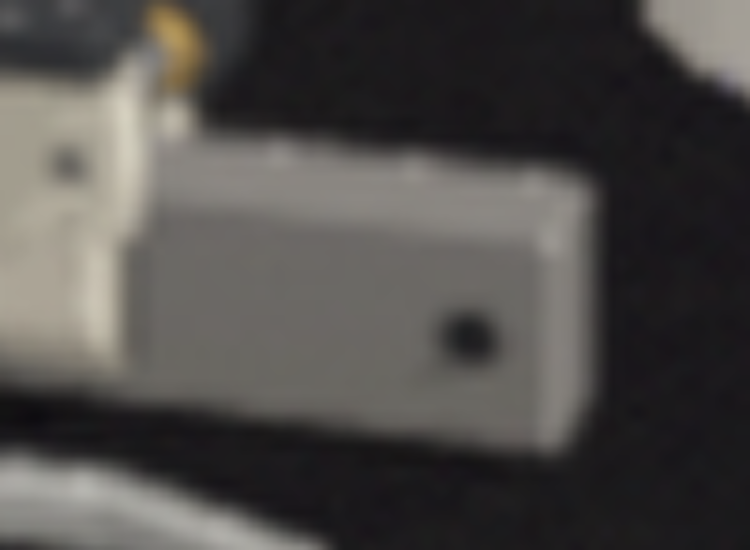

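```bash
python3 - <<'E'
from h import *
for uv,zs in(((296.7,230.1),(0,4)),((296.5,216.2),(45,49))):
    for z in zs: print(z,hat(ray('side',[uv],z)[0]))
E
```

```text
0 [  -5.03096579 -220.31990722]
4 [ -11.63045421 -221.94037369]
45 [  -9.69535289 -220.43557785]
49 [ -16.73156245 -222.16974129]
```

```bash
python3 - <<'E'
from h import *
o=bot.get_obs();print(o['contact_force'],o['moment'],hat(o['tool_pos']))
im=vision.capture('top')[:,:,::-1]
cv2.imwrite(f'pics/t6.png',cv2.resize(im[130:300,110:340],None,fx=3,fy=3,interpolation=2))
E
```

```text
[-2.40650915 -9.39328726 -2.60999717] [-1.65356001  0.46331105  0.22210431] [   2.7291271  -130.66414677]
```

View pics/t6.png

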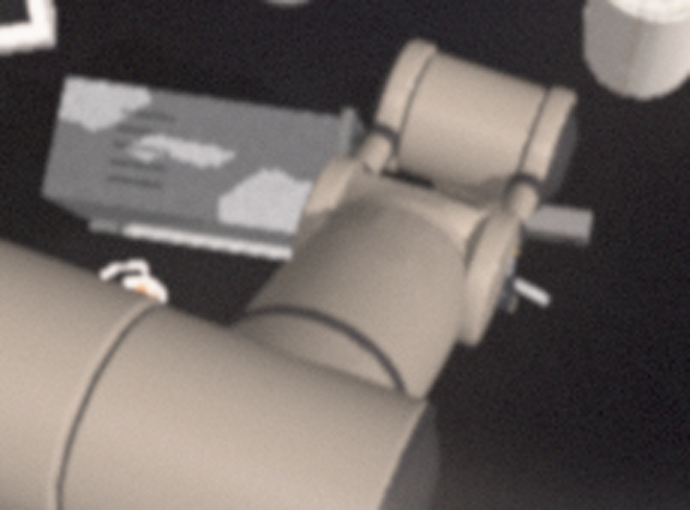

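The forces are steady and horizontal, about 10 N along -y. The press held above 6 N from t≈12.1 to 13, and by the top view only the stick enters the gate. I'll withdraw.

apply_moves --rows '[[[0.3,0,0],0,1],[[0.8,0,0.01],0,1],[[1.6,0,0.02],0,1],[[2.6,0,0.03],0,1],[[3.8,0,0.05],0,1]]'

```text
time: 13.6
tool_pos: [542.0, -155.9, 27.2]
tcp_rot: [-1.576, -0.003, -1.728]
contact_force: [0.7, -0.1, -2.9]
grip_width: 24.0
```

apply_moves --rows '[[[1.5,0,0.02],0,1],[[3,0,0.04],0,1],[[4.5,0,0.06],0,1],[[6,0,0.08],0,1],[[7,0,0.09],0,1]]'

```text
time: 14.22
tool_pos: [531.7, -226.3, 27.4]
tcp_rot: [-1.576, -0.003, -1.728]
contact_force: [1.1, 0.8, -2.7]
grip_width: 24.0
```

apply_moves --rows '[[[1.5,0,0.02],0,1],[[3,0,0.04],0,1],[[4.5,0,0.06],0,1],[[6,0,0.08],0,1],[[7,0,0.09],0,1]]'

```text
time: 14.85
tool_pos: [521.5, -296.7, 27.6]
tcp_rot: [-1.575, -0.003, -1.729]
contact_force: [0.6, 0.9, -1.9]
grip_width: 24.1
```

apply_moves --rows '[[[1.5,0,0.02],0,1],[[3,0,0.04],0,1],[[4.5,0,0.06],0,1],[[5.5,0,0.08],0,1],[[6,0,0.09],0,1]]'

```text
time: 15.48
tool_pos: [512.7, -356.8, 27.7]
tcp_rot: [-1.575, -0.003, -1.729]
contact_force: [0.3, 0.4, -4.0]
grip_width: 23.8
```

```bash
python3 - <<'E'
from h import *
o=bot.get_obs();print(o['tool_pos'],o['tcp_rot'],hat(o['tool_pos']),o['contact_force'])
im=vision.capture('side')[:,:,::-1]
cv2.imwrite(f'pics/s7.png',cv2.resize(im[150:300,150:400],None,fx=3,fy=3,interpolation=2))
im=vision.capture('top')[:,:,::-1]
cv2.imwrite(f'pics/t7.png',cv2.resize(im[130:330,110:370],None,fx=3,fy=3,interpolation=2))
E
```

```text
[ 512.73978376 -356.83989086   27.73863842] [-1.57537728 -0.00330949 -1.72940802] [   3.15233219 -372.32256549] [ 0.34753272  0.35039795 -3.96424207]
```

View pics/s7.png

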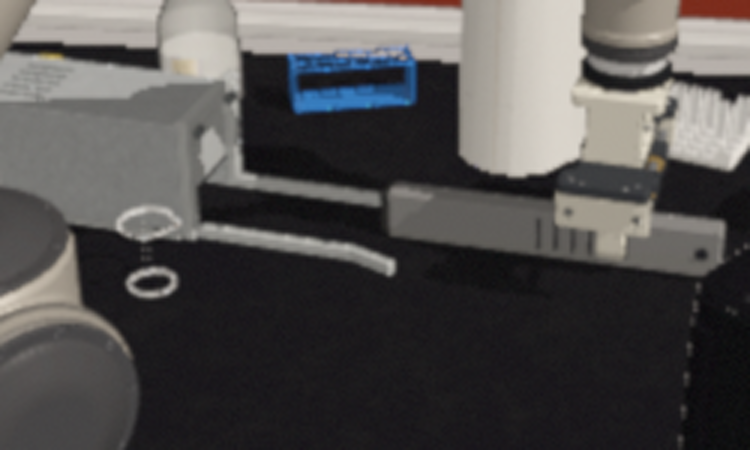

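View pics/t7.png

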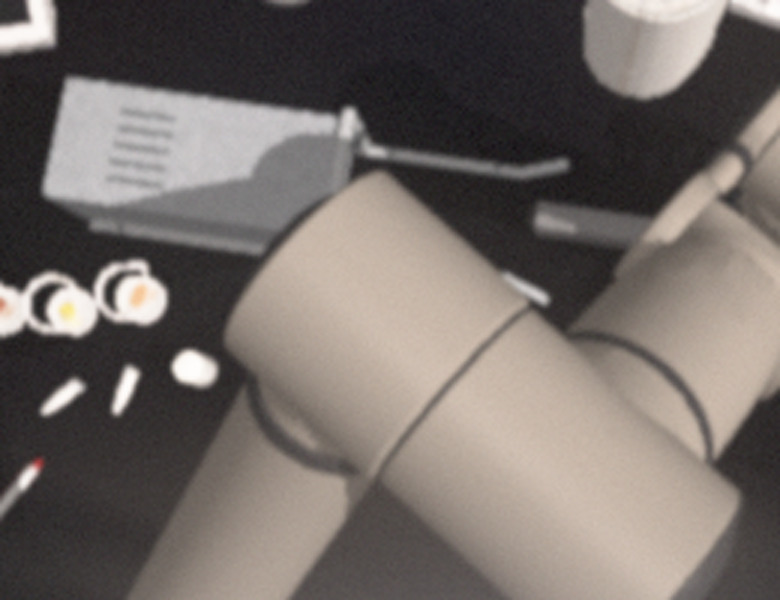

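The flap looks the same as at the start. The beaker at (150,220)–(150,285) and the vial haven't moved. I'll lower the stick until it touches.

apply_moves --rows '[[[0,0.15,0],0,1],[[0,0.3,0],0,1],[[0,0.4,0],0,1],[[0,0.4,0],0,1]]'

```text
time: 16.08
tool_pos: [512.9, -356.6, 23.9]
tcp_rot: [-1.575, -0.004, -1.729]
contact_force: [-0.6, -2.3, 1.4]
grip_width: 23.8
```

apply_moves --rows '[[[0,0.1,0],0,1],[[0,0.1,0],0,1]]'

```text
time: 16.32
tool_pos: [513.1, -356.7, 23.4]
tcp_rot: [-1.575, -0.004, -1.729]
contact_force: [-1.1, -1.8, 4.4]
grip_width: 23.8
```

Contact reached (vertical force went from -3 to +4.4 N). Release and rise.

apply_moves --rows '[[[0,0,0],0,5],[[0,0,0],0,5],[[0,0,0],0,5],[[0,0,0],0,5],[[0,0,0],0,5]]'

```text
time: 16.95
tool_pos: [513.0, -356.6, 23.3]
tcp_rot: [-1.575, -0.004, -1.729]
contact_force: [0.0, 0.2, 0.7]
grip_width: 49.9
```

apply_moves --rows '[[[0,-2,0],0,5],[[0,-5,0],0,5],[[0,-10,0],0,5],[[0,-15,0],0,5],[[0,-20,0],0,5]]'

```text
time: 17.58
tool_pos: [513.8, -355.9, 225.0]
tcp_rot: [-1.575, -0.004, -1.729]
contact_force: [0.8, -0.9, -0.4]
grip_width: 50.3
```

apply_moves --rows '[[[5,0,0],0,5],[[10,0,0],0,5],[[12,0,0],0,5],[[12,0,0],0,5]]'

```text
time: 18.08
tool_pos: [494.0, -475.6, 224.7]
tcp_rot: [-1.575, -0.003, -1.731]
contact_force: [-0.4, 0.0, 0.0]
grip_width: 50.1
```

```bash
python3 - <<'E'
from h import *
o=bot.get_obs();print(o['time'],o['tool_pos'],o['contact_force'],o['grip_width'])
im=vision.capture('side')[:,:,::-1]; cv2.imwrite('pics/s8r.png',im)
cv2.imwrite(f'pics/s8.png',cv2.resize(im[150:300,150:400],None,fx=3,fy=3,interpolation=2))
a=cv2.imread('pics/side0.png')[165:240,180:245]
cv2.imwrite('pics/s8z.png',cv2.resize(np.hstack([a,im[165:240,180:245]]),None,fx=6,fy=6,interpolation=2))
im=vision.capture('top')[:,:,::-1]
cv2.imwrite(f'pics/t8.png',cv2.resize(im[130:330,110:370],None,fx=3,fy=3,interpolation=2))
E
```

```text
18.075 [ 494.01119357 -475.57115444  224.70637261] [-0.42428249  0.01442169  0.01451643] 50.115709500631006
```

View pics/s8.png

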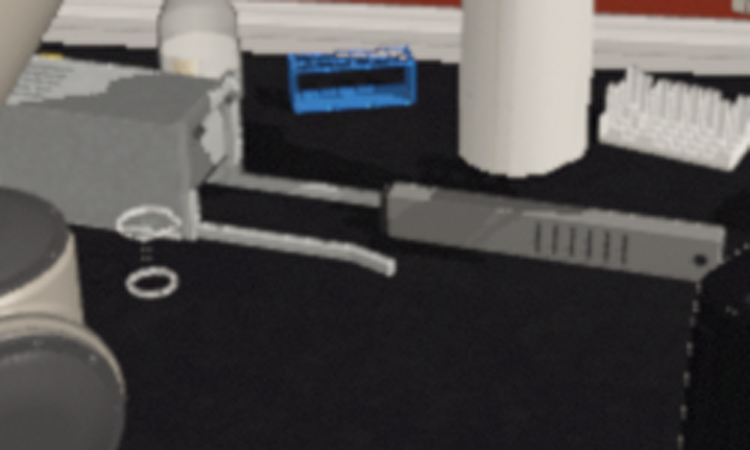

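View pics/s8z.png

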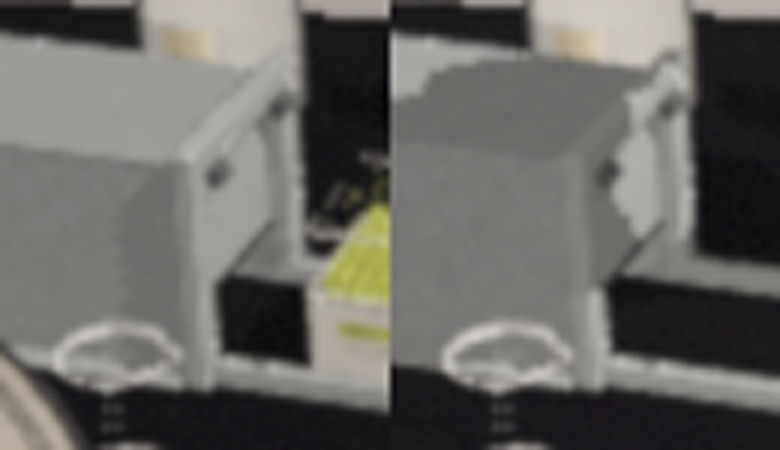

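View pics/t8.png

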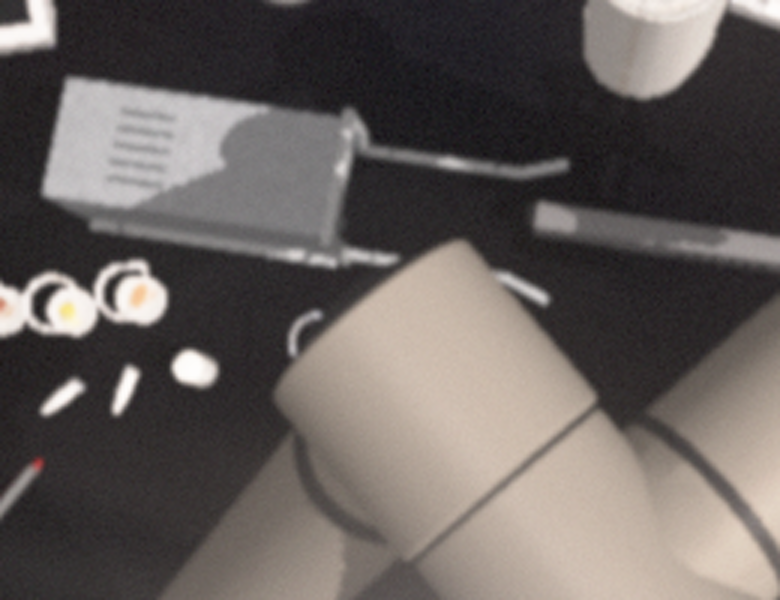

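The flap hangs exactly as in the first picture, the stick lies flat, and the beaker and vial are in place. I'm handing in.

```bash
python3 - <<'E'
from plant import order
print(order.close_job())
E
```

```text
the job is handed in; nothing more can be done
None
```

The tip box is in the hatch and pressed home, and I handed the job in at about 18 s of the 58 s allowed. No verdict was reported.

- **Push:** I gripped the stick about 57 mm behind its middle and pushed the box along the rails and through the flap. Resistance stayed at about 0–3 N until the stop.
- **Press:** At the stop the force rose springily over about 2.5 mm. At the readings I took between t≈12.1 and 13 s it was about 10–15 N, never near 22 N.
- **Withdrawal:** I drew the stick straight out and lowered it until it touched the worktop. I then released it and moved the arm well clear.

**Last checks:**
- The flap hangs as it did in the first picture.
- The stick lies flat, its nose roughly 170 mm in front of the gate.
- The beaker and vial look unmoved by eye; I did not measure them.
- The gripper is open and the force on the tool is about 0 N.

**Not confirmed or disagreeing:**
- I could not see the plunger, so contact with the stop rests on the force and on the depth of the box's rear face.
- Two estimates of that depth disagreed: about 71 mm past the gate from the arm pose and about 79 mm from the side camera. The expected range is 72–92 mm.

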